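# Shut the balance's draught shield and tare it with the touch-free sensor

## Task

The empty beaker on the balance has to be tared: with the fingertips on the blue ridge, gently slide the glass top door of the draught shield fully shut, then point down at the dark window of the green-collared tare sensor from just above it, without touching it, and stay there for two seconds. Then take the hand well away from the sensors and finish clear of everything. Do not reach over the orange-collared sensor, which would print, and leave both sensors, the beaker and the other things on the bench where they stand; nothing is to be picked up.

Things in the scene. Friction and masses are not known exactly. Their poses are not given: they have to be found in the camera images.
- balance: Analytical balance, fixed on the bench: white housing 380 deep, 210 wide, 255 high, with a glass weighing chamber in the middle, a terminal with display at its front and a solid white block of full height at its back. Origin on the bench under the middle of the pan; its x axis points from the terminal (front, which reaches 190 mm before the origin) to the back (190 mm behind the origin), z up.
- shield_door (a joint): Sliding glass top door of the chamber, 180 x 188 mm in a grey frame, in m: 0 fully shut, up to 0.105 open. It opens along the balance's +x (backwards over the rear block) and is shut by pushing it along the balance's -x up to its stop. It slides with light friction (1.5 N plus 12 N per m/s), stays where it is left. The door's upper face is 261 mm above the bench, with no rail or edge standing above 265 mm.
- door_ridge (a point): Blue finger ridge on the top door, 100 mm wide (along the balance's y) and 18 mm high, its top 279 mm above the bench; steep flat back face (towards the balance's +x) and a sloping front, so that it is pushed from behind and not gripped. This point is the middle of the back face, 9 mm above the door's upper face, 270 mm above the bench. It moves with the door; axes as the balance. Behind it (+x) the door is flat for 140 mm.
- beaker: Empty glass beaker, 43 mm across, 56 high, loose on the pan inside the chamber. Origin at the centre of its underside. Must not be disturbed.
- tare_sensor: Cordless touch-free tare sensor, loose on the bench: squat white puck 72 mm across and 30 high with a sloping GREEN collar and a dark round window on top. Origin at the centre of its underside, z up. It must be neither touched nor moved.
- tare_window (a point): Centre of the tare sensor's dark window (34 mm across), on its top face 30 mm above the bench; z up. The sensor sees a hand whose point between the fingertips is over the window and whose fingertips are no higher than about 50 mm above it.
- print_sensor: The same puck with an ORANGE collar; it prints when a hand is over it. Origin at the centre of its underside. Must be neither touched nor moved.
- print_window (a point): Centre of the print sensor's window, on its top face 30 mm above the bench; z up. It sees a hand with its fingertips up to about 50 mm above it.
- amber_bottle: Capped amber glass bottle with a blue cap, 56 mm across, 100 high, loose bystander. Origin at the centre of its underside.
- cal_weight: Steel 200 g calibration weight with a knob, 32 mm across, 60 high, loose bystander. Origin at the centre of its underside.
- tube_rack: White rack with small red-capped tubes, 90 x 120 mm, 50 high, loose bystander. Origin at the centre of its underside.
There are look-alikes about, which are no part of the job. What is meant by the tare_sensor is not grey, and is the larger of those in its own colour.

How it is judged (in metres and radians):
On the way, in this order (a step that is already met when the one before it is completed fails the run):
1. the fingertips press on the balance's top door at its blue ridge (contact force between the fingers and balance above 0.3 N and distance between the grasp point and door_ridge below 0.075 m), for 0.05 s.
2. the draught shield's top door is fully shut (value of joint shield_door below 0.004 m), for 0.2 s.
3. with the door shut, the hand points down at the green-collared tare sensor's window from just above it and dwells there (value of joint shield_door below 0.004 m and horizontal distance between the grasp point and tare_window below 0.025 m and z of the grasp point in the frame of tare_window between 0.01 and 0.075 m), for 1.5 s.
At the end, for the whole second after the job is handed in: The top door is shut to within 4 mm; the grasp point is more than 120 mm from both sensors' windows; the beaker and both sensors are within 5 mm and the bottle, weight and tube rack within 10 mm of where they stood; beaker, bottle and weight upright (value of joint shield_door below 0.004 m and distance between the grasp point and tare_window above 0.12 m and distance between the grasp point and print_window above 0.12 m and distance of each of amber_bottle, cal_weight, tube_rack from where it was at the start of the episode below 0.01 m and distance of each of beaker, tare_sensor, print_sensor from where it was at the start of the episode below 0.005 m and angle between each of beaker, amber_bottle, cal_weight's own z axis and vertical below 0.1 rad); the robot touches nothing.
It fails at once if a sensor is touched (contact force between any of the fingers, the arm and tare_sensor above 0.3 N or contact force between any of the fingers, the arm and print_sensor above 0.3 N).
It fails at once if the hand is over the orange-collared print sensor and sets it off (horizontal distance between the grasp point and print_window below 0.04 m and z of the grasp point in the frame of print_window below 0.065 m).
It fails at once if the balance or its glass door is pushed hard (over 30 N) (contact force between any of the fingers, the arm and balance above 30 N).
It fails at once if a sensor is shifted or lifted, or the beaker is disturbed (distance of any of tare_sensor, print_sensor, beaker from where it was at the start of the episode above 0.005 m).
It fails at once if the bottle, the weight or the tube rack is shifted or lifted (distance of any of amber_bottle, cal_weight, tube_rack from where it was at the start of the episode above 0.01 m).
It also fails if it takes over 48 s, if anything falls off the work surface, if the arm or the gripper's body presses on something with over 40 N, if the wrist force passes 120 N, or if a joint passes its speed limit or range.

## Robot

A 6-joint arm with a two-finger parallel gripper is mounted at the origin on the work surface. World frame = base frame: x ahead of the robot, y to its left, z up, the work surface at z = 0. Lengths are in m, angles in degrees, forces in N, time in s.
With the tool pointing down it reaches from about 0.25 to 0.775 m from the base axis. Payload 4 kg.
Tool frame: the origin (TCP) lies midway between the tips of the shut fingers; the grasp point (between the pads) lies 19 mm behind it; z points along the fingers, y is the line along which they close (so a half turn about z gives the same grasp; the last joint's range is limited). The gripper opens to 85 mm and grips with 20 to 120 N. Pads are 22 mm wide; open, the fingers measure 114 mm over their backs; the gripper's body (76 mm by 85 mm) begins 54 mm behind the grasp point. The pads swing forward as they close: fully open they stand 13 mm farther back than shut.
Start: joints at [61.014, 4.996, 78.535, -0, 96.463, -5.907], TCP at [0.216, 0.506, 0.231] pointing down, gripper open.
Joint ranges: [-177.83, 177.83], [-43.37, 116.18], [15.69, 146.23], [-61.86, 241.86], [9.47, 152.12], [-147.06, 147.06]. Speed limits (degrees/s): [159.86, 159.86, 180, 180, 180, 180].

## Interface

Orientations are given as [roll, pitch, yaw] about the fixed x, y, z axes, in that order (R = Rz(yaw) Ry(pitch) Rx(roll)).
In Python, from bench import sense, optics, order gives the robot as it stands. The module is installed in compiled form; this text tells all that it offers.
- The arm moves only by the tool play_rows, never from a script. Its argument "targets" is a list of rows, each an object with "jaw": the closure in counts, from 0 (fully open) to 255 (shut); "linear": the shift along the tool's x, y, z in m, a list of three; "rot": the turn, a rotation vector about the tool's x, y, z in rad, a list of three. A call has exactly 10 rows; each row shifts and turns the commanded pose from where the row before left it, along the tool's axes as they then stand; what a row does not reach is not made up. A row lasts 1/8 s, in which the tool goes at most 62.5 mm and 10.7 degrees, less where a joint would pass 70% of its speed; a pose out of reach is approached as far as the arm can. A call with a gripper value outside its range is refused whole. The fingers move at their own pace and stop on an object; "grip_force" is the grip in N (left out, the last holds). Time passes only in rows, so rows that do not move let the fingers close, or fill a call up. It gives the time, the measured TCP pose, the force, the opening and the grip force at its end, in the units of the state.
- sense(): the state, without advancing time (a new reading comes with each control period).
- optics.capture(name): name is "side" or "top"; returns a dict with "image" (480x640x3 uint8, red, green, blue), "vfov" (degrees; the focal length in pixels is half the picture's height over the tangent of half this angle, whatever the lens; pixels are square), "cx", "cy" (the principal point, pixels), "k1" (the pictures are not rectified: a ray, as slopes to the right and down, at radius r is drawn at 1 + k1 r^2 times it, then the intrinsics apply), "position" and "attitude" of the camera in the world. Camera axes: x right, y up, looking along -z (the intrinsics and any distortion apply to the point x, -y, -z); pixel columns grow to the right and rows downward; lengths in m; the calibration is good to about 2 mm. A picture is of the moment at which its call begins. There is no depth.
- order.sign_off(): hands the job in; it is judged then, once.
The state is a dict: "t": time; "qpos": joint angles; "joint_vel": joint speeds; "effort": joint torques, N m; "eef_pos": TCP position; "tool_rot": TCP orientation; "ft_force": force on the tool from outside, world axes, zero at the start; "ft_torque": the same for the moment, N m; "gripper_width": finger opening in m; "grip_force": force on a finger pad.
Only numpy, scipy, OpenCV 4.12 (cv2) and the standard library are available. Lean on these libraries where they do the work, as an engineer would, in place of code of your own. Each camera call takes 0.05 s, during which the arm holds its last target. There are 200 camera calls.

## Working session

There is one attempt and no reset: what is moved stays moved. The work goes in short steps, Python scripts to look and compute and a tool call to move; the robot and the scene stay as the last step left them, time stands still between calls to the robot, and variables do not carry over. Pictures are saved under pics/ and viewed, at most 10 in all, crops included, and the job is handed in when it is done.

Besides the shell and the picture viewer there is one more tool, called after ">>>" as a command line: name --argument value ..., lists and objects as JSON in quotes. play_rows: Moves the arm, as the interface text tells. Its arguments: {"type":"object","properties":{"targets":{"type":"array","items":{"type":"object","properties":{"jaw":{"type":"number"},"linear":{"type":"array","items":{"type":"number"}},"rot":{"type":"array","items":{"type":"number"}}}}},"grip_force":{"type":"number"}},"required":["targets"]}

```bash
mkdir -p pics; cat > h.py <<'E'
import numpy as np, cv2
from scipy.spatial.transform import Rotation as R
from bench import sense, optics, order
def att(a):
    a=np.array(a,float)
    if a.shape==(3,3): return a
    if a.size==4: return R.from_quat(a).as_matrix()
    return R.from_euler('xyz',a,degrees=True).as_matrix()
def ray(c,u,v):
    f=240/np.tan(np.radians(c['vfov']/2))
    K=np.array([[f,0,c['cx']],[0,f,c['cy']],[0,0,1.]])
    p=cv2.undistortPoints(np.array([[[u,v]]],float),K,np.array([c['k1'],0,0,0,0.]))[0,0]
    d=att(c['attitude'])@np.array([p[0],-p[1],-1]); return np.array(c['position']),d
def onz(c,u,v,z):
    o,d=ray(c,u,v); return o+d*(z-o[2])/d[2]
def cross(c1,p1,c2,p2):
    o1,d1=ray(c1,*p1);o2,d2=ray(c2,*p2)
    s=np.linalg.lstsq(np.c_[d1,-d2],o2-o1,rcond=None)[0]
    a=o1+s[0]*d1;b=o2+s[1]*d2
    return (a+b)/2,np.linalg.norm(a-b)
E
python3 - <<'E'
from h import *
import pickle
for n in('side','top'):
    c=optics.capture(n);pickle.dump(c,open(n+'.pkl','wb'))
    cv2.imwrite(f'pics/{n}0.png',c['image'][:,:,::-1]);print(n,{k:v for k,v in c.items() if k!='image'})
print(sense())
E
```

```text
side {'vfov': 49.726433824165895, 'cx': 316.02471586435894, 'cy': 240.20118210479765, 'k1': 0.03427846441297558, 'position': array([-0.20148083,  0.6918239 ,  1.28451718]), 'attitude': array([  40.2476336 ,    0.65016382, -136.45868542])}
top {'vfov': 46.745216130048455, 'cx': 318.3190974212373, 'cy': 237.13630929546576, 'k1': -0.06495852507674231, 'position': array([0.26877554, 0.02846274, 1.59564553]), 'attitude': array([  7.84302484,  -0.39886605, -91.62470734])}
{'t': 0.1, 'qpos': array([ 6.10139981e+01,  5.03792180e+00,  7.86171100e+01,  4.38308751e-05,
        9.64624376e+01, -5.90878070e+00]), 'joint_vel': array([ 0.0649504 , -0.19733763, -0.229374  , -0.06356504,  0.00959855,
       -0.07283653]), 'effort': array([ 1.89323597e-03, -3.53013539e+01, -3.14218247e+01, -1.52662083e-04,
        7.99203728e-03, -4.55643101e-05]), 'eef_pos': array([0.21538444, 0.50558665, 0.23021803]), 'tool_rot': array([-1.79883159e+02, -1.21362111e-02,  1.56922771e+02]), 'ft_force': array([ 0.23834489,  0.0273689 , -0.94330749]), 'ft_torque': array([ 0.06915617, -0.01652421,  0.01967034]), 'grip_force': 0.0, 'gripper_width': 0.08548581902226705}
```

View pics/side0.png

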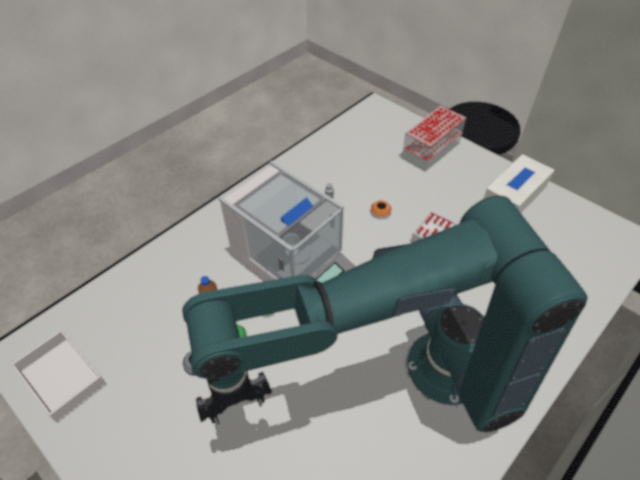

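View pics/top0.png

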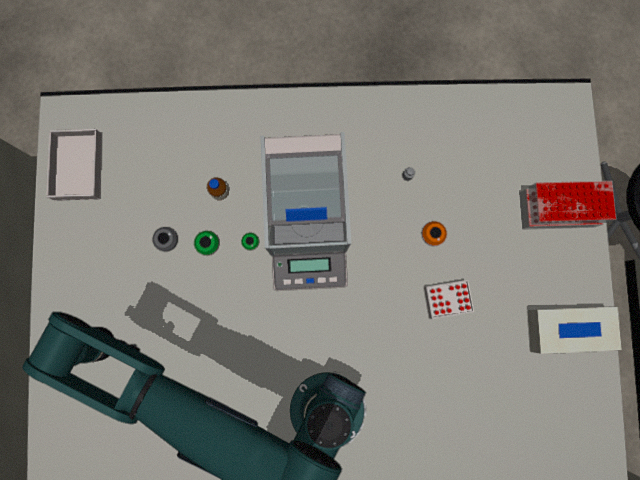

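The top view shows the balance at about (310,215), with its terminal toward the robot and the blue ridge at (306,214). The tare sensor (large green) is at (206,242), with a small green look-alike at (250,241) and a grey one at (164,238). The orange sensor is at (433,233), the bottle at (217,188) and the weight at (408,173). In the side view the ridge is at (298,211), and the arm hides the tare sensor.

```bash
python3 - <<'E'
from h import *
import pickle
c=pickle.load(open('top.pkl','rb'));s=pickle.load(open('side.pkl','rb'))
def blobs(c,lo,hi,amin=30):
    m=cv2.inRange(cv2.cvtColor(c['image'],cv2.COLOR_RGB2HSV),lo,hi)
    n,l,st,ce=cv2.connectedComponentsWithStats(m)
    return [(st[i],ce[i],(l==i).astype(np.uint8)) for i in range(1,n) if st[i][4]>amin]
for name,lo,hi in(('green',(45,120,60),(75,255,255)),('orange',(8,150,120),(20,255,255)),('blue',(105,150,80),(125,255,255))):
  for cam,cc in(('top',c),('side',s)):
    for st,ce,m in blobs(cc,lo,hi):
        cnt=max(cv2.findContours(m,0,1)[0],key=cv2.contourArea)
        (u,v),r=cv2.minEnclosingCircle(cnt)
        z={'green':.022,'orange':.022,'blue':.27}[name]
        print(name,cam,st[:5],ce.round(1),'rect',cv2.minAreaRect(cnt),'onz',onz(cc,u,v,z).round(4))
        if name=='blue' and st[4]>100:
            print([ (b.round(1),onz(cc,*b,.27).round(3)[:2]) for b in cv2.boxPoints(cv2.minAreaRect(cnt))])
# dark windows
for u,v in((206,242),(250,241),(433,233),(164,238)):
    g=c['image'][v-16:v+17,u-16:u+17].max(2); m=(g<60).astype(np.uint8)
    n,l,st,ce=cv2.connectedComponentsWithStats(m); i=1+np.argmax(st[1:,4]); print('win',ce[i]+[u-16,v-16],st[i],onz(c,*(ce[i]+[u-16,v-16]),.03).round(4))
im=cv2.resize(c['image'][125:300,140:360],None,fx=3.4,fy=3.4,interpolation=cv2.INTER_CUBIC)
cv2.imwrite('pics/crop.png',im[:,:,::-1])
im=cv2.resize(s['image'][150:300,180:380],None,fx=4,fy=4,interpolation=cv2.INTER_CUBIC)
cv2.imwrite('pics/crops.png',im[:,:,::-1])
E
```

```text
green top [195 231  24  24 344] [206.4 242.8] rect ((206.5, 242.5), (23.0, 23.0), 90.0) onz [0.4791 0.3326 0.022 ]
green top [242 233  17  17 170] [249.9 240.9] rect ((249.75003051757812, 240.75003051757812), (16.26345443725586, 15.55634880065918), 45.0) onz [0.4794 0.2076 0.022 ]
green side [237 326   8  11  61] [240.5 331.7] rect ((240.5, 331.0), (7.0, 10.0), 0.0) onz [0.4709 0.3102 0.022 ]
orange top [423 222  24  23 305] [433.8 233.7] rect ((434.28997802734375, 233.52999877929688), (21.77889060974121, 23.05168342590332), 81.8698959350586) onz [ 0.4876 -0.3224  0.022 ]
orange side [372 202  18  14 138] [380.  209.5] rect ((380.5, 208.5), (13.0, 17.0), 90.0) onz [ 0.4814 -0.3201  0.022 ]
blue top [209 179  10   9  67] [213.5 183.3] rect ((213.50003051757812, 183.50001525878906), (8.485280990600586, 8.485280990600586), 45.0) onz [0.591  0.2666 0.27  ]
blue top [286 207  41  14 492] [305.9 213.8] rect ((305.990966796875, 213.8099822998047), (12.081547737121582, 40.525508880615234), 87.27368927001953) onz [0.5084 0.0423 0.27  ]
[(array([285.5, 208.7], dtype=float32), array([0.523, 0.0
[... 1314 characters left out ...]
501525878906) onz [0.5079 0.0403 0.27  ]
[(array([281. , 217.7], dtype=float32), array([0.521, 0.084])), (array([305.8, 198.4], dtype=float32), array([ 0.523, -0.013])), (array([311.8, 206.2], dtype=float32), array([ 0.49 , -0.003])), (array([287. , 225.4], dtype=float32), array([0.489, 0.092]))]
blue side [202 277   7   7  39] [204.7 280.3] rect ((205.0, 280.0), (6.0, 6.0), 90.0) onz [0.5075 0.3529 0.27  ]
win [204.90625 241.65625] [10 10 11 12 96] [0.4799 0.3345 0.03  ]
win [249.11363636 240.20454545] [12 12  7  8 44] [0.4806 0.2085 0.03  ]
win [435.23529412 232.14117647] [13 10 11 11 85] [ 0.4893 -0.3235  0.03  ]
win [162.93069307 237.74257426] [ 10  11  11  11 101] [0.4945 0.4549 0.03  ]
```

View pics/crop.png

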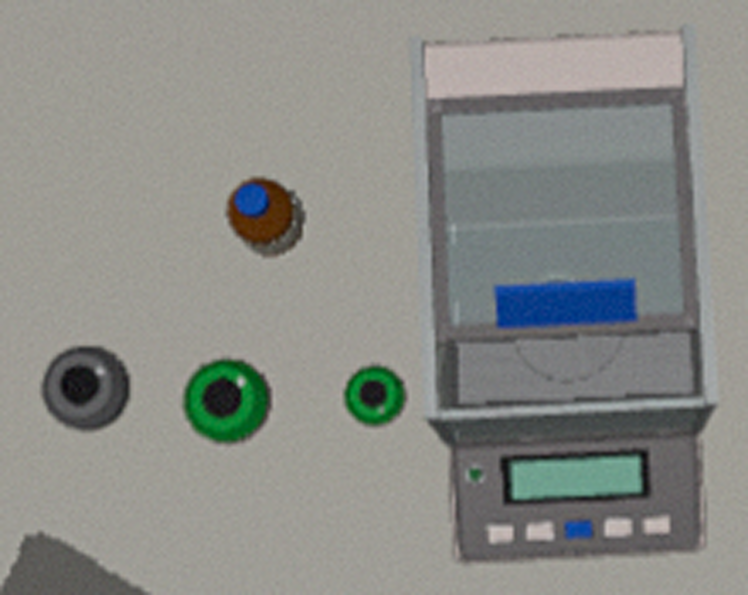

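View pics/crops.png

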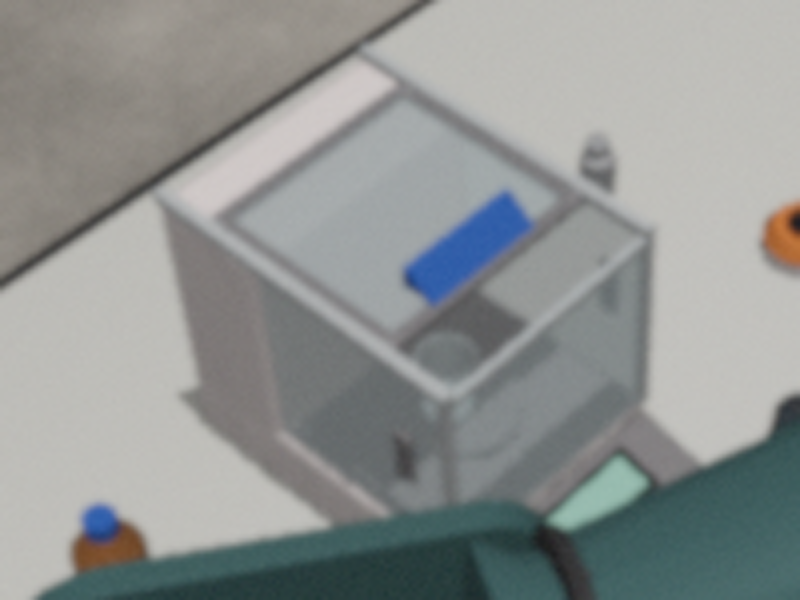

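The blue ridge's back face is near (0.521, 0.042), with yaw about 1.2°. The two views agree to a few mm, and its width measures 99 mm against the given 100. The tare window is at (0.480, 0.334), and the gap shows the door open by about 50 mm. Next I rise, turn, shut the fingers and go behind the ridge.

>>> play_rows --targets '[{"jaw": 255,"linear": [0,0,-0.04],"rot": [0,0,-0.106]},{"jaw": 255,"linear": [0,0,-0.04],"rot": [0,0,-0.106]},{"jaw": 255,"linear": [0,0,-0.04],"rot": [0,0,-0.106]},{"jaw": 255,"linear": [0,0,-0.04],"rot": [0,0,-0.106]},{"jaw": 255,"linear": [-0.0239,-0.0336,0],"rot": [0,0,0]},{"jaw": 255,"linear": [-0.0239,-0.0336,0],"rot": [0,0,0]},{"jaw": 255,"linear": [-0.0239,-0.0336,0],"rot": [0,0,0]},{"jaw": 255,"linear": [-0.0239,-0.0336,0],"rot": [0,0,0]},{"jaw": 255,"linear": [-0.0239,-0.0336,0],"rot": [0,0,0]},{"jaw": 255,"linear": [-0.0239,-0.0336,0],"rot": [0,0,0]}]' --grip_force 20

```text
t: 1.35
eef_pos: [0.3638, 0.3063, 0.3908]
tool_rot: [-180.0, -0.0, -178.8]
ft_force: [0.2, 0.5, -0.1]
gripper_width: -0.0
grip_force: 0.0
```

>>> play_rows --targets '[{"jaw": 255,"linear": [-0.0239,-0.0336,0],"rot": [0,0,0]},{"jaw": 255,"linear": [-0.0239,-0.0336,0],"rot": [0,0,0]},{"jaw": 255,"linear": [-0.0239,-0.0336,0],"rot": [0,0,0]},{"jaw": 255,"linear": [-0.0239,-0.0336,0],"rot": [0,0,0]},{"jaw": 255,"linear": [-0.0239,-0.0336,0],"rot": [0,0,0]},{"jaw": 255,"linear": [-0.0239,-0.0336,0],"rot": [0,0,0]},{"jaw": 255,"linear": [-0.0239,-0.0336,0],"rot": [0,0,0]},{"jaw": 255,"linear": [-0.0239,-0.0336,0],"rot": [0,0,0]},{"jaw": 255,"linear": [0,0,0],"rot": [0,0,0]},{"jaw": 255,"linear": [0,0,0],"rot": [0,0,0]}]'

```text
t: 2.6
eef_pos: [0.5598, 0.0431, 0.3909]
tool_rot: [180.0, -0.1, -178.8]
ft_force: [-0.6, 0.2, -0.4]
gripper_width: -0.0002
grip_force: 0.0
```

>>> play_rows --targets '[{"jaw": 255,"linear": [0,0,0.02],"rot": [0,0,0]},{"jaw": 255,"linear": [0,0,0.02],"rot": [0,0,0]},{"jaw": 255,"linear": [0,0,0.02],"rot": [0,0,0]},{"jaw": 255,"linear": [0,0,0.02],"rot": [0,0,0]},{"jaw": 255,"linear": [0,0,0.015],"rot": [0,0,0]},{"jaw": 255,"linear": [0,0,0.01],"rot": [0,0,0]},{"jaw": 255,"linear": [0,0,0.008],"rot": [0,0,0]},{"jaw": 255,"linear": [0,0,0.005],"rot": [0,0,0]},{"jaw": 255,"linear": [0,0,0.003],"rot": [0,0,0]},{"jaw": 255,"linear": [0,0,0.001],"rot": [0,0,0]}]'

```text
t: 3.85
eef_pos: [0.5602, 0.0427, 0.2694]
tool_rot: [180.0, 0.0, -178.8]
ft_force: [1.0, -0.5, -0.6]
gripper_width: 0.0
grip_force: 0.0
```

```bash
python3 - <<'E'
from h import *
c=optics.capture('side');t=optics.capture('top')
a=cv2.resize(c['image'][150:300,200:350],(600,600),interpolation=cv2.INTER_CUBIC)
cv2.imwrite('pics/s1.png',a[:,:,::-1]);st=sense();print(st['eef_pos'],st['ft_force'])
E
```

```text
[0.56022632 0.04272889 0.26950236] [ 0.67946208  0.05622915 -0.56349647]
```

View pics/s1.png

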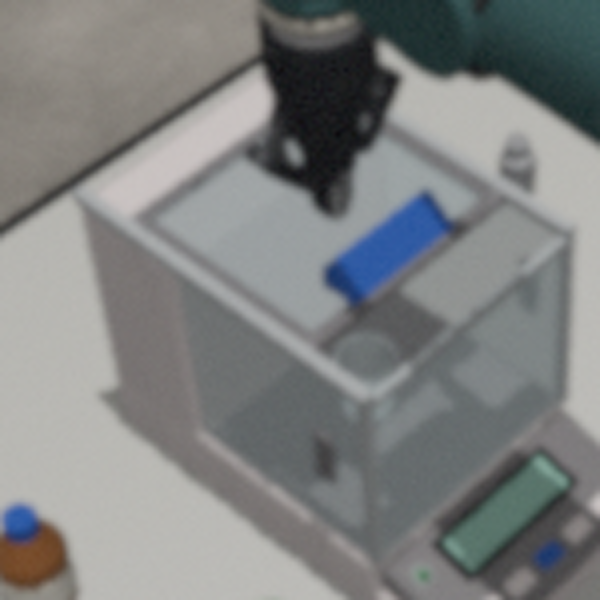

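The side crop shows the shut fingertips at (335,210), just above the door glass and behind the blue ridge at (390,245), with no contact yet. I push gently.

>>> play_rows --targets '[{"jaw": 255,"linear": [0.006,0,0],"rot": [0,0,0]},{"jaw": 255,"linear": [0.006,0,0],"rot": [0,0,0]},{"jaw": 255,"linear": [0.005,0,0],"rot": [0,0,0]},{"jaw": 255,"linear": [0.004,0,0],"rot": [0,0,0]},{"jaw": 255,"linear": [0.004,0,0],"rot": [0,0,0]},{"jaw": 255,"linear": [0.004,0,0],"rot": [0,0,0]},{"jaw": 255,"linear": [0.004,0,0],"rot": [0,0,0]},{"jaw": 255,"linear": [0.004,0,0],"rot": [0,0,0]},{"jaw": 255,"linear": [0.004,0,0],"rot": [0,0,0]},{"jaw": 255,"linear": [0.004,0,0],"rot": [0,0,0]}]'

```text
t: 5.2
eef_pos: [0.5149, 0.0418, 0.2694]
tool_rot: [-180.0, 0.0, -178.8]
ft_force: [2.3, 0.3, 0.5]
gripper_width: 0.0002
grip_force: 0.9
```

```bash
cat > m.py <<'E'
from h import *
t=optics.capture('top');st=sense();print(st['eef_pos'],st['ft_force'])
for n in('top','side'):
    c=optics.capture(n); m=cv2.inRange(cv2.cvtColor(c['image'],cv2.COLOR_RGB2HSV),(105,150,80),(125,255,255))
    k,l,s,ce=cv2.connectedComponentsWithStats(m)
    print(n,[(s[i].tolist(),onz(c,*ce[i],.27).round(4)[:2]) for i in range(1,k) if s[i][4]>100])
E
python3 m.py
```

```text
[0.51438676 0.04181545 0.26938741] [ 1.03156564 -0.39716934 -0.32740505]
top [([286, 215, 39, 14, 422], array([0.4898, 0.0448])), ([559, 322, 42, 16, 570], array([ 0.2097, -0.6061]))]
side [([509, 169, 23, 20, 185], array([ 0.1343, -0.4797])), ([287, 203, 30, 26, 315], array([0.4876, 0.0404]))]
```

>>> play_rows --targets '[{"jaw": 255,"linear": [0.002,0,0],"rot": [0,0,0]},{"jaw": 255,"linear": [0.002,0,0],"rot": [0,0,0]},{"jaw": 255,"linear": [0.002,0,0],"rot": [0,0,0]},{"jaw": 255,"linear": [0.002,0,0],"rot": [0,0,0]},{"jaw": 255,"linear": [0.002,0,0],"rot": [0,0,0]},{"jaw": 255,"linear": [0.002,0,0],"rot": [0,0,0]},{"jaw": 255,"linear": [0.002,0,0],"rot": [0,0,0]},{"jaw": 255,"linear": [0.002,0,0],"rot": [0,0,0]},{"jaw": 255,"linear": [0.002,0,0],"rot": [0,0,0]},{"jaw": 255,"linear": [0.002,0,0],"rot": [0,0,0]}]'

```text
t: 6.6
eef_pos: [0.495, 0.0414, 0.2693]
tool_rot: [180.0, -0.0, -178.8]
ft_force: [2.5, -0.2, -0.9]
gripper_width: -0.0001
grip_force: 0.8
```

```bash
python3 m.py; python3 - <<'E'
from h import *
c=optics.capture('side')
a=cv2.resize(c['image'][150:300,200:350],(600,600),interpolation=cv2.INTER_CUBIC)
cv2.imwrite('pics/s2.png',a[:,:,::-1])
E
```

```text
[0.49471015 0.04141028 0.26930288] [ 0.5306339  -0.23166233 -0.83628377]
top [([287, 223, 38, 14, 414], array([0.47  , 0.0437])), ([559, 322, 42, 16, 571], array([ 0.2097, -0.6063]))]
side [([509, 169, 23, 19, 183], array([ 0.1344, -0.4806])), ([293, 206, 29, 26, 315], array([0.468 , 0.0395]))]
```

View pics/s2.png

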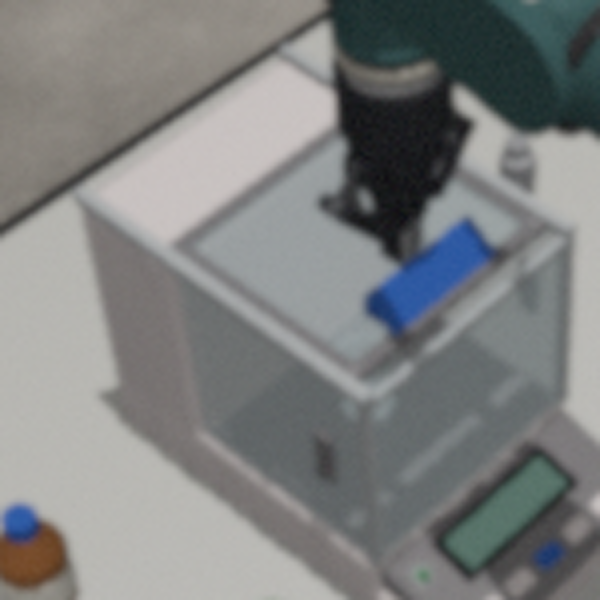

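The fingertips at (405,250) are against the ridge's back. The door's front edge, near (350,370), has only a narrow gap left before the front rail. I continue in small steps, watching the force.

>>> play_rows --targets '[{"jaw": 255,"linear": [0.001,0,0],"rot": [0,0,0]},{"jaw": 255,"linear": [0.001,0,0],"rot": [0,0,0]},{"jaw": 255,"linear": [0.001,0,0],"rot": [0,0,0]},{"jaw": 255,"linear": [0.001,0,0],"rot": [0,0,0]},{"jaw": 255,"linear": [0.001,0,0],"rot": [0,0,0]},{"jaw": 255,"linear": [0.001,0,0],"rot": [0,0,0]},{"jaw": 255,"linear": [0.001,0,0],"rot": [0,0,0]},{"jaw": 255,"linear": [0.001,0,0],"rot": [0,0,0]},{"jaw": 255,"linear": [0.001,0,0],"rot": [0,0,0]},{"jaw": 255,"linear": [0.001,0,0],"rot": [0,0,0]}]'

```text
t: 8.05
eef_pos: [0.4851, 0.0412, 0.2694]
tool_rot: [180.0, 0.0, -178.8]
ft_force: [1.2, -0.8, -0.0]
gripper_width: -0.0001
grip_force: 0.8
```

>>> play_rows --targets '[{"jaw": 255,"linear": [0.0005,0,0],"rot": [0,0,0]},{"jaw": 255,"linear": [0.0005,0,0],"rot": [0,0,0]},{"jaw": 255,"linear": [0.0005,0,0],"rot": [0,0,0]},{"jaw": 255,"linear": [0.0005,0,0],"rot": [0,0,0]},{"jaw": 255,"linear": [0.0005,0,0],"rot": [0,0,0]},{"jaw": 255,"linear": [0.0005,0,0],"rot": [0,0,0]},{"jaw": 255,"linear": [0.0005,0,0],"rot": [0,0,0]},{"jaw": 255,"linear": [0.0005,0,0],"rot": [0,0,0]},{"jaw": 255,"linear": [0.0005,0,0],"rot": [0,0,0]},{"jaw": 255,"linear": [0.0005,0,0],"rot": [0,0,0]}]'

```text
t: 9.3
eef_pos: [0.4801, 0.0411, 0.2693]
tool_rot: [180.0, 0.0, -178.8]
ft_force: [1.8, -0.7, 0.3]
gripper_width: 0.0004
grip_force: 0.8
```

```bash
python3 m.py; python3 - <<'E'
from h import *
c=optics.capture('side')
a=cv2.resize(c['image'][185:265,260:360],(800,640),interpolation=cv2.INTER_CUBIC)[:600]
cv2.imwrite('pics/s3.png',a[:,:,::-1])
E
```

```text
[0.4800522  0.04109116 0.26937535] [ 1.83714514 -0.5766861  -0.21963174]
top [([287, 229, 38, 14, 401], array([0.4547, 0.0444])), ([559, 322, 42, 16, 568], array([ 0.2096, -0.606 ]))]
side [([509, 169, 23, 19, 182], array([ 0.1345, -0.4809])), ([297, 209, 29, 26, 317], array([0.4533, 0.0394]))]
```

View pics/s3.png

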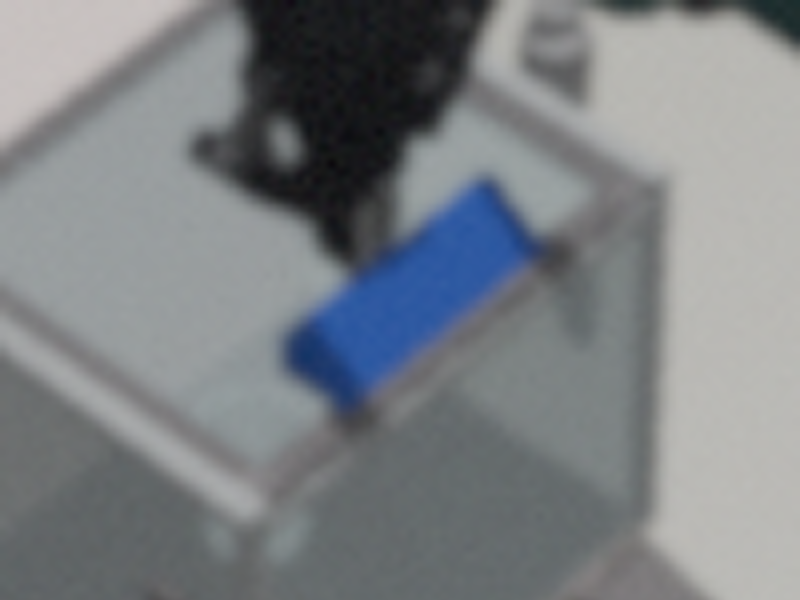

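The door's front frame is now almost level with the front rail at about (350,430). The force is still only sliding friction, so I keep creeping to the stop.

>>> play_rows --targets '[{"jaw": 255,"linear": [0.0005,0,0],"rot": [0,0,0]},{"jaw": 255,"linear": [0.0005,0,0],"rot": [0,0,0]},{"jaw": 255,"linear": [0.0005,0,0],"rot": [0,0,0]},{"jaw": 255,"linear": [0.0005,0,0],"rot": [0,0,0]},{"jaw": 255,"linear": [0,0,0],"rot": [0,0,0]},{"jaw": 255,"linear": [0,0,0],"rot": [0,0,0]},{"jaw": 255,"linear": [0,0,0],"rot": [0,0,0]},{"jaw": 255,"linear": [0,0,0],"rot": [0,0,0]},{"jaw": 255,"linear": [0,0,0],"rot": [0,0,0]},{"jaw": 255,"linear": [0,0,0],"rot": [0,0,0]}]'

```text
t: 10.75
eef_pos: [0.4798, 0.0411, 0.2694]
tool_rot: [180.0, 0.2, -178.8]
ft_force: [7.1, 0.6, -1.3]
gripper_width: 0.0001
grip_force: 3.6
```

The force rose to 7 N with no further travel, so the door is at its stop. I back off, lift, and go across to above the tare sensor.

>>> play_rows --targets '[{"jaw": 255,"linear": [-0.004,0,0],"rot": [0,0,0]},{"jaw": 255,"linear": [-0.009,0,0],"rot": [0,0,0]},{"jaw": 255,"linear": [-0.009,0,0],"rot": [0,0,0]},{"jaw": 255,"linear": [0,0,-0.03],"rot": [0,0,0]},{"jaw": 255,"linear": [0,0,-0.03],"rot": [0,0,0]},{"jaw": 255,"linear": [0,0,-0.03],"rot": [0,0,0]},{"jaw": 255,"linear": [0,0,-0.03],"rot": [0,0,0]},{"jaw": 255,"linear": [0.0014,0.0292,0],"rot": [0,0,0]},{"jaw": 255,"linear": [0.0014,0.0292,0],"rot": [0,0,0]},{"jaw": 255,"linear": [0.0014,0.0292,0],"rot": [0,0,0]}]'

```text
t: 12.0
eef_pos: [0.4943, 0.1298, 0.3892]
tool_rot: [180.0, -0.0, -178.8]
ft_force: [1.0, 0.2, 0.3]
gripper_width: 0.0003
grip_force: 0.0
```

>>> play_rows --targets '[{"jaw": 255,"linear": [0.0014,0.0292,0],"rot": [0,0,0]},{"jaw": 255,"linear": [0.0014,0.0292,0],"rot": [0,0,0]},{"jaw": 255,"linear": [0.0014,0.0292,0],"rot": [0,0,0]},{"jaw": 255,"linear": [0.0014,0.0292,0],"rot": [0,0,0]},{"jaw": 255,"linear": [0.0014,0.0292,0],"rot": [0,0,0]},{"jaw": 255,"linear": [0.0014,0.0292,0],"rot": [0,0,0]},{"jaw": 255,"linear": [0.0014,0.0292,0],"rot": [0,0,0]},{"jaw": 255,"linear": [0,0,0.03],"rot": [0,0,0]},{"jaw": 255,"linear": [0,0,0.03],"rot": [0,0,0]},{"jaw": 255,"linear": [0,0,0],"rot": [0,0,0]}]'

```text
t: 13.25
eef_pos: [0.4792, 0.3329, 0.3256]
tool_rot: [-179.8, -0.4, -178.8]
ft_force: [0.6, 0.4, 0.2]
gripper_width: -0.0
grip_force: 0.0
```

```bash
python3 m.py; python3 - <<'E'
from h import *
c=optics.capture('side');t=optics.capture('top')
a=np.hstack([cv2.resize(c['image'][150:400,150:400],(400,400),interpolation=cv2.INTER_CUBIC),cv2.resize(t['image'][125:325,150:350],(400,400),interpolation=cv2.INTER_CUBIC)])
cv2.imwrite('pics/s4.png',a[:,:,::-1])
E
```

```text
[0.47975674 0.33307406 0.32805211] [-0.63298249  0.44623993 -0.30048057]
top [([287, 229, 41, 14, 481], array([0.4556, 0.0415])), ([559, 322, 42, 16, 568], array([ 0.2097, -0.606 ]))]
side [([510, 169, 22, 19, 180], array([ 0.1344, -0.4813]))]
```

View pics/s4.png

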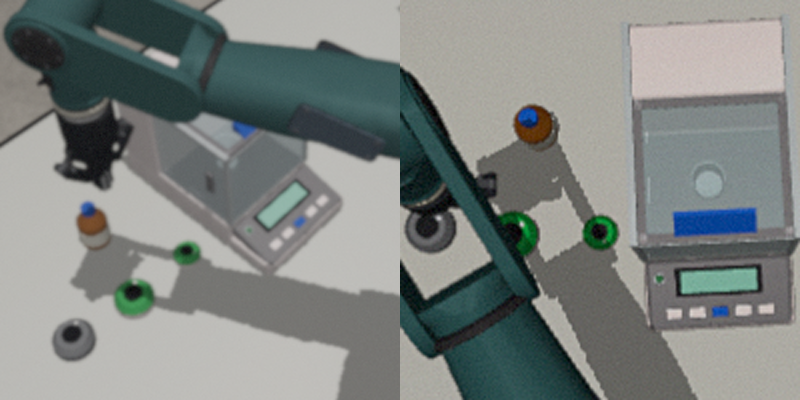

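The door is shut, with no gap at the front rail in the right half near (715,238). In the side half the tare sensor is visible at (133,298), the hand is above it, and the forearm stays clear of the balance. I cross-check the window with the side view.

```bash
python3 - <<'E'
from h import *
c=optics.capture('side');u0,v0=int(150+133*.625),int(150+298*.625)
g=c['image'][v0-14:v0+15,u0-14:u0+15];m=cv2.inRange(cv2.cvtColor(g,cv2.COLOR_RGB2HSV),(45,120,50),(75,255,255))
cnt=max(cv2.findContours(m,0,1)[0],key=cv2.contourArea);(u,v),r=cv2.minEnclosingCircle(cnt)
print(onz(c,u+u0-14,v+v0-14,.022),r)
k,l,s,ce=cv2.connectedComponentsWithStats((g.max(2)<60).astype(np.uint8))
for i in range(1,k):
  if s[i][4]>15: print(s[i],onz(c,*(ce[i]+[u0-14,v0-14]),.03))
E
```

```text
[0.47366156 0.33334239 0.022     ] 11.137688636779785
[ 9  6 11  9 78] [0.47965152 0.32912816 0.03      ]
```

>>> play_rows --targets '[{"jaw": 255,"linear": [0,0,0.03],"rot": [0,0,0]},{"jaw": 255,"linear": [0,0,0.03],"rot": [0,0,0]},{"jaw": 255,"linear": [0,0,0.03],"rot": [0,0,0]},{"jaw": 255,"linear": [0,0,0.03],"rot": [0,0,0]},{"jaw": 255,"linear": [0,0,0.03],"rot": [0,0,0]},{"jaw": 255,"linear": [0,0,0.03],"rot": [0,0,0]},{"jaw": 255,"linear": [0,0,0.03],"rot": [0,0,0]},{"jaw": 255,"linear": [0,0,0.01],"rot": [0,0,0]},{"jaw": 255,"linear": [0,0,0],"rot": [0,0,0]},{"jaw": 255,"linear": [0,0,0],"rot": [0,0,0]}]'

```text
t: 14.8
eef_pos: [0.481, 0.3338, 0.1114]
tool_rot: [179.9, 0.2, -178.8]
ft_force: [-0.1, -0.1, -0.1]
gripper_width: -0.0
grip_force: 0.0
```

>>> play_rows --targets '[{"jaw": 255,"linear": [0,0,0.015],"rot": [0,0,0]},{"jaw": 255,"linear": [0,0,0.015],"rot": [0,0,0]},{"jaw": 255,"linear": [0,0,0.01],"rot": [0,0,0]},{"jaw": 255,"linear": [0,0,0.008],"rot": [0,0,0]},{"jaw": 255,"linear": [0,0,0],"rot": [0,0,0]},{"jaw": 255,"linear": [0,0,0],"rot": [0,0,0]},{"jaw": 255,"linear": [0,0,0],"rot": [0,0,0]},{"jaw": 255,"linear": [0,0,0],"rot": [0,0,0]},{"jaw": 255,"linear": [0,0,0],"rot": [0,0,0]},{"jaw": 255,"linear": [0,0,0],"rot": [0,0,0]}]'

```text
t: 16.05
eef_pos: [0.48, 0.3332, 0.0614]
tool_rot: [180.0, 0.0, -178.8]
ft_force: [0.7, 0.4, 0.7]
gripper_width: -0.0001
grip_force: 0.0
```

>>> play_rows --targets '[{"jaw": 255,"linear": [0,0,0],"rot": [0,0,0]},{"jaw": 255,"linear": [0,0,0],"rot": [0,0,0]},{"jaw": 255,"linear": [0,0,0],"rot": [0,0,0]},{"jaw": 255,"linear": [0,0,0],"rot": [0,0,0]},{"jaw": 255,"linear": [0,0,0],"rot": [0,0,0]},{"jaw": 255,"linear": [0,0,0],"rot": [0,0,0]},{"jaw": 255,"linear": [0,0,0],"rot": [0,0,0]},{"jaw": 255,"linear": [0,0,0],"rot": [0,0,0]},{"jaw": 255,"linear": [0,0,0],"rot": [0,0,0]},{"jaw": 255,"linear": [0,0,0],"rot": [0,0,0]}]'

```text
t: 17.3
eef_pos: [0.4799, 0.3332, 0.0613]
tool_rot: [180.0, 0.0, -178.8]
ft_force: [0.2, -0.9, 0.9]
gripper_width: 0.0
grip_force: 0.0
```

>>> play_rows --targets '[{"jaw": 255,"linear": [0,0,0],"rot": [0,0,0]},{"jaw": 255,"linear": [0,0,0],"rot": [0,0,0]},{"jaw": 255,"linear": [0,0,0],"rot": [0,0,0]},{"jaw": 255,"linear": [0,0,0],"rot": [0,0,0]},{"jaw": 255,"linear": [0,0,-0.01],"rot": [0,0,0]},{"jaw": 255,"linear": [0,0,-0.03],"rot": [0,0,0]},{"jaw": 255,"linear": [0,0,-0.04],"rot": [0,0,0]},{"jaw": 255,"linear": [0,0,-0.04],"rot": [0,0,0]},{"jaw": 255,"linear": [0,0,-0.04],"rot": [0,0,0]},{"jaw": 255,"linear": [0,0,-0.04],"rot": [0,0,0]}]'

```text
t: 18.55
eef_pos: [0.4798, 0.3331, 0.2637]
tool_rot: [180.0, 0.1, -178.8]
ft_force: [-0.5, 0.7, 0.5]
gripper_width: -0.0001
grip_force: 0.0
```

>>> play_rows --targets '[{"jaw": 255,"linear": [0.03,0.02,-0.02],"rot": [0,0,0]},{"jaw": 255,"linear": [0.03,0.02,-0.02],"rot": [0,0,0]},{"jaw": 255,"linear": [0.03,0.02,0],"rot": [0,0,0]},{"jaw": 255,"linear": [0.03,0.02,0],"rot": [0,0,0]},{"jaw": 255,"linear": [0.03,0.02,0],"rot": [0,0,0]},{"jaw": 255,"linear": [0.02,0.02,0],"rot": [0,0,0]},{"jaw": 255,"linear": [0,0,0],"rot": [0,0,0]},{"jaw": 255,"linear": [0,0,0],"rot": [0,0,0]},{"jaw": 255,"linear": [0,0,0],"rot": [0,0,0]},{"jaw": 255,"linear": [0,0,0],"rot": [0,0,0]}]'

```text
t: 19.8
eef_pos: [0.3081, 0.449, 0.3013]
tool_rot: [-180.0, 0.0, -178.9]
ft_force: [-0.1, 0.2, 0.9]
gripper_width: -0.0003
grip_force: 0.0
```

```bash
python3 m.py
```

```text
[0.3080213  0.44910652 0.30133677] [ 0.4570701  -0.87122302  0.83544432]
top [([287, 229, 41, 14, 483], array([0.4557, 0.0412])), ([559, 322, 42, 16, 569], array([ 0.2096, -0.6061]))]
side [([509, 169, 23, 19, 180], array([ 0.1345, -0.4809])), ([301, 209, 25, 21, 241], array([0.4535, 0.028 ]))]
```

The ridge has not moved since the door shut, the dwell lasted over 2 s, and the hand is clear.

```bash
python3 -c "
from bench import order
print(order.sign_off())"
```

```text
the job is handed in; nothing more can be done
None
```

I slid the top door shut to its stop, held the hand about 31 mm above the tare window for over 2 s, moved it well clear of everything and handed the job in; the sign-off gave no verdict.

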